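Lay the set-meal place from the stack of small dishes

TASK

The small dishes for this set meal have come out in one stack. Take it apart from the top, one piece at a time, and set each piece upright in the middle of the wooden board of its own shape (the chopstick rest on the narrow strip, the cup on the round board, the square dish on the square board, the long dish on the long board), the rest and the two dishes lying straight with their boards. Set each down on its board rather than dropping it, tip nothing over, and leave the soup bowl and the rice bowl where they stand.

Things in the scene. Friction and masses are not known exactly. Their poses are not given: they have to be found in the camera images.
- chopstick_rest: Black glazed chopstick rest, top of the stack: a bar 60 (x) x 20 (y) x 10 mm with a 4 mm ridge across the top of each end (14 mm high there). Loose, about 35 g. Origin: centre of the underside. At the start it lies across the cup's open rim, in the cup's middle, turned anyhow within 30 degrees of the long dish's x.
- round_cup: Small straight-sided round clay-brown cup, 42 mm diameter, 52 mm tall, walls 3.5 mm, floor 5 mm, open on top. Loose, about 80 g. Origin: centre of the underside, z up the axis. At the start it stands in the square dish, with 21 mm of it showing above that dish's rim.
- square_dish: Cream square dish with upright walls, 54 x 54 mm outside, 34 mm tall, walls and floor 3.5 mm, open on top. Loose, about 120 g. Origin: centre of the underside; x and y square to its sides. At the start it stands in the middle of the long dish (2 mm of play on either side in the dish's y), with 20 mm of it showing above that dish's rim.
- long_dish: Dark grey oblong shallow dish, 160 (x) x 66 (y) mm outside, 18 mm tall, walls and floor 4 mm, open on top. Loose, about 220 g. Origin: centre of the underside. Bottom of the stack; at the start it stands on the table.
- strip_board: Plain light wooden board, the narrow strip: 96 (x) x 48 (y) x 8 mm, flat, fixed to the table. Origin: centre of the underside; its top is 8 mm above it. The chopstick rest's place.
- round_board: Plain light wooden board, the round one: 80 mm diameter, 8 mm thick, flat, fixed to the table. Origin: centre of the underside; top 8 mm above it. The round cup's place.
- square_board: Plain light wooden board, the square one: 86 x 86 x 8 mm, flat, fixed to the table. Origin: centre of the underside; x and y square to its sides; top 8 mm above it. The square dish's place.
- long_board: Plain light wooden board, the big oblong one: 190 (x) x 96 (y) x 8 mm, flat, fixed to the table. Origin: centre of the underside; top 8 mm above it. The long dish's place.
- soup_bowl: Dark red lacquer soup bowl with its lid on, 108 mm diameter, 78 mm tall, loose, not part of the job: leave it where it stands. Origin: centre of the underside.
- rice_bowl: Empty cream rice bowl, 112 mm diameter at the rim, 60 mm tall, loose, not part of the job: leave it where it stands. Origin: centre of the underside. (Lower fixed things stand about too: a blue tea cup 70 mm tall at the far right, and a spice jar 75 mm and a toothpick pot 56 mm tall nearest the robot.)
There are look-alikes about, which are no part of the job. What is shaped like the round_board but blue or pink is not meant. There is more than one size of the long_dish; the one meant has the size given above.

How it is judged (in metres and radians):
At the end, for the whole second after the job is handed in: Each piece stands upright (within 6 degrees), at rest, on the board of its own shape, centred within 12 mm; the rest and the long dish lie along their boards within 15 degrees, either way round; the square dish is square with its board within 15 degrees (horizontal distance between chopstick_rest and strip_board below 0.012 m and z of chopstick_rest in the frame of strip_board between 0.005 and 0.012 m and angle between each of chopstick_rest, round_cup, square_dish, long_dish's own z axis and vertical below 0.1 rad and linear speed of each of chopstick_rest, round_cup, square_dish, long_dish below 0.03 m/s and angle between the x axis of chopstick_rest and the x axis of strip_board, either way round below 0.26 rad and horizontal distance between round_cup and round_board below 0.012 m and z of round_cup in the frame of round_board between 0.005 and 0.012 m and horizontal distance between square_dish and square_board below 0.012 m and z of square_dish in the frame of square_board between 0.005 and 0.012 m and (angle between the x axis of square_dish and the x axis of square_board, either way round below 0.26 rad or angle between the x axis of square_dish and the y axis of square_board, either way round below 0.26 rad) and horizontal distance between long_dish and long_board below 0.012 m and z of long_dish in the frame of long_board between 0.005 and 0.012 m and angle between the x axis of long_dish and the x axis of long_board, either way round below 0.26 rad); the robot touches nothing.
It fails at once if one of the four pieces is tipped over (more than 40 degrees) (angle between any of chopstick_rest, round_cup, square_dish, long_dish's own z axis and vertical above 0.7 rad).
It fails at once if a piece is dropped or thrown: it moves faster than 0.5 m/s with no finger touching it (a fall of more than about 13 mm) ((linear speed of chopstick_rest above 0.5 m/s and contact force between chopstick_rest and the fingers below 0.05 N) or (linear speed of round_cup above 0.5 m/s and contact force between round_cup and the fingers below 0.05 N) or (linear speed of square_dish above 0.5 m/s and contact force between square_dish and the fingers below 0.05 N) or (linear speed of long_dish above 0.5 m/s and contact force between long_dish and the fingers below 0.05 N)).
It fails at once if the soup bowl or the rice bowl is pushed more than 25 mm from where it stood (distance of any of soup_bowl, rice_bowl from where it was at the start of the episode above 0.025 m).
It also fails if it takes over 128 s, if anything falls off the work surface, if the arm or the gripper's body presses on something with over 40 N, if the wrist force passes 120 N, or if a joint passes its speed limit or range.

ROBOT

A 6-joint arm with a two-finger parallel gripper is mounted at the origin on the work surface. World frame = base frame: x ahead of the robot, y to its left, z up, the work surface at z = 0. Lengths are in mm, angles in rad, forces in N, time in s.
With the tool pointing down it reaches from about 350 to 975 mm from the base axis. Payload 7.1 kg.
Tool frame: the origin (TCP) lies between the finger pads; the fingertips stand 19 mm ahead of it and the grasp point (between the pads) is the TCP (ctrl.tcp_to_tips is the distance from the TCP to the fingertips, in mm); z points along the fingers, y is the line along which they close (so a half turn about z gives the same grasp; the last joint's range is limited). The gripper opens to 88 mm and grips with 3 to 60 N. Pads are 20 mm wide; open, the fingers measure 115 mm over their backs; the gripper's body (75 mm by 178 mm) begins 61 mm behind the grasp point.
Start: joints at [1.191, 0.423, 1.63, -0, 1.089, -0.019], TCP at [220.607, 584.754, 241.675] pointing down, gripper open.
Joint ranges: [-3, 3], [-0.9, 2.11], [0.09, 2.58], [-1.31, 4.45], [0.11, 2.69], [-2.54, 2.54]. Speed limits (rad/s): [2.39, 2.39, 3.01, 3.14, 3.14, 3.14].

INTERFACE

Orientations are given as a rotation vector (axis times angle).
In Python, from workcell import status, optics, ctrl gives the robot as it stands. The module is installed in compiled form; this text tells all that it offers.
- The arm moves only by the shell command python3 -m inch 'ROWS'. ROWS is JSON, a list that holds one entry, the list of rows, each a list of 7 numbers: the shift along the tool's x, y, z in mm, then the turn, a rotation vector about the tool's x, y, z in rad, then the opening in per cent of the stroke, from 0 (shut) to 100 (fully open). A call has 1 to 20 rows; each row is the pose to reach, as a shift and turn from the pose commanded when the call began, along the tool's axes at that moment; what a row does not reach only later rows make up. A row lasts 1/10 s, in which the tool goes at most 50 mm and 8.59 degrees, less where a joint would pass 70% of its speed; a pose out of reach is approached as far as the arm can. A call with a gripper value outside its range is refused whole. The fingers move at their own pace and stop on an object; the grip force is fixed at half the most. Time passes only in rows, so rows that repeat a pose let the fingers close. It gives the time, the measured TCP pose, the force, the opening and the grip force at its end, in the units of the state.
- status.get_obs(): the state, without advancing time (a new reading comes with each control period).
- optics.get_image(name): name is "scene" or "top" or "wrist"; returns a dict with "frame" (400x640x3 uint8, red, green, blue), "fx", "fy", "cx", "cy" (pixels), "rvec" (rotation vector, rad) and "tvec" (3), from world to camera coordinates, as OpenCV has them; the wrist camera has in their place "hand_eye" (4x4, takes a point from camera to tool coordinates, whose origin is the TCP and whose axes are the flange's). Camera axes: x right, y down, z forward; pixel columns grow to the right and rows downward; lengths in mm; the calibration is good to about 2 mm. A picture is of the moment at which its call begins: read the wrist's pose just before it. There is no depth.
- ctrl.close_job(): hands the job in; it is judged then, once.
The state is a dict: "t": time; "qpos": joint angles; "qvel": joint speeds; "joint_torque": joint torques, N m; "ee_pos": TCP position; "orientation": TCP orientation; "ft_force": force on the tool from outside, world axes, zero at the start; "moment": the same for the moment, N m; "width": finger opening in mm; "grasp_force": force on a finger pad.
Only numpy, scipy, OpenCV 4.12 (cv2) and the standard library are available. Lean on these libraries where they do the work, as an engineer would, in place of code of your own. Each camera call takes 0.05 s, during which the arm holds its last target. There are 200 camera calls.

## Working session

There is one attempt and no reset: what is moved stays moved. The work goes in short steps, Python scripts to look and compute and a shell command to move; the robot and the scene stay as the last step left them, time stands still between calls to the robot, and variables do not carry over. Pictures are saved under pics/ and viewed, at most 14 in all, crops included, and the job is handed in when it is done.

```bash
mkdir -p pics
python3 - <<'E'
from workcell import status,optics,ctrl
import cv2,numpy as np
o=status.get_obs();print(o)
for n in("scene","top"):
    d=optics.get_image(n);cv2.imwrite(f"pics/{n}0.png",d["frame"][:,:,::-1])
    print(n,{k:d[k] for k in d if k!="frame"})
E
```

```text
{'t': 0.0, 'qpos': array([ 1.19104960e+00,  4.23868997e-01,  1.63065438e+00,  1.53058771e-05,
        1.08857139e+00, -1.90199508e-02]), 'qvel': array([-0.00063336,  0.00190775,  0.00026936,  0.00138026, -0.00111684,
       -0.00101001]), 'joint_torque': array([ 7.16967520e-06, -5.44603944e+01, -2.73665214e+01,  6.42292318e-02,
        2.24117265e-02, -1.17887212e-04]), 'ee_pos': array([220.39381402, 584.31399168, 240.89807407]), 'orientation': array([-5.63516209e-01, -3.09032293e+00,  2.30832766e-03]), 'ft_force': array([-0.07741416,  0.33350625, -0.21091254]), 'moment': array([0.02180387, 0.00060847, 0.01406983]), 'grasp_force': 0.0, 'width': 88.14246219993994}
scene {'fx': 478.50716557251303, 'fy': 478.50716557251303, 'cx': 315.2345579253761, 'cy': 193.60728982440665, 'rvec': array([ 2.32271039,  1.04178908, -0.31858555]), 'tvec': array([-330.94815678, -258.8526143 , 1556.11029761])}
top {'fx': 458.81829885649574, 'fy': 458.81829885649574, 'cx': 323.60214390617426, 'cy': 202.90966756362116, 'rvec': array([ 2.13568816, -2.14703724,  0.20070923]), 'tvec': array([  -4.88052691,  499.24646139, 1397.86635961])}
```

View pics/scene0.png

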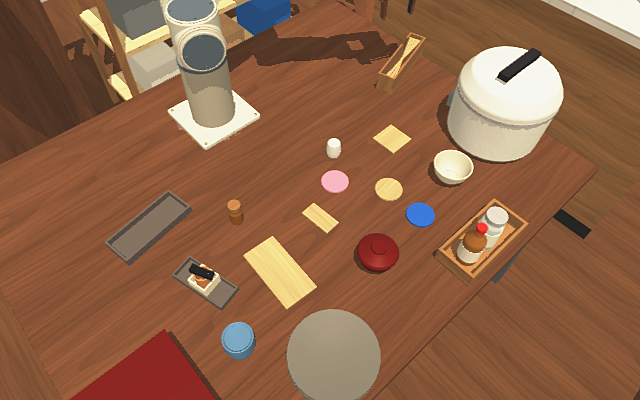

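View pics/top0.png

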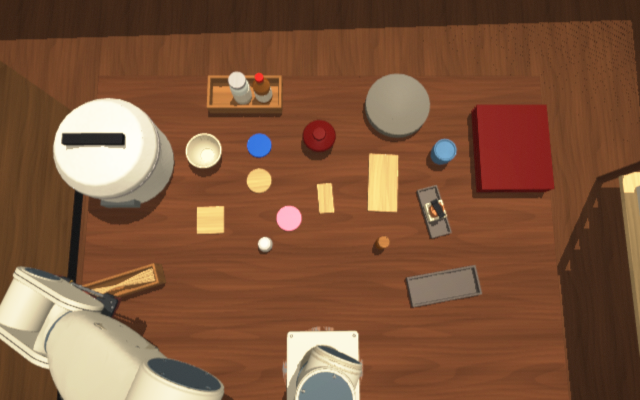

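The top view shows the stack at (434,212). What could be mistaken for the pieces I want:
- **Long dish:** the empty, larger grey dish at (443,286).
- **Round board:** the wooden one at (259,181) is the one I want; the blue disc at (259,146) and the pink one at (289,218) are look-alikes.
- **Other boards:** strip (326,198), square (210,220), long (383,182). The chopstick box at (125,283) has a similar colour.

In the scene view the stack is at (205,280), and the boards are long (280,271), strip (320,218), round (389,189) and square (392,138).

```bash
cat > h.py <<'E'
from workcell import status,optics,ctrl
import cv2,numpy as np
from scipy.spatial.transform import Rotation as R
def obs(): return status.get_obs()
def shot(n,save=None):
    o=obs(); d=optics.get_image(n)
    K=np.array([[d["fx"],0,d["cx"]],[0,d["fy"],d["cy"]],[0,0,1]])
    if n=="wrist":
        H=np.array(d["hand_eye"]); Rt=R.from_rotvec(o["orientation"]).as_matrix()
        Rw=Rt@H[:3,:3]; c=Rt@H[:3,3]+o["ee_pos"]
    else:
        Rw=R.from_rotvec(d["rvec"]).as_matrix().T; c=-Rw@d["tvec"]
    if save: cv2.imwrite("pics/"+save+".png",d["frame"][:,:,::-1])
    return dict(f=d["frame"],hsv=cv2.cvtColor(d["frame"],cv2.COLOR_RGB2HSV),K=K,R=Rw,c=c)
def ray(s,uv):
    uv=np.atleast_2d(np.asarray(uv,float)); p=np.c_[uv,np.ones(len(uv))]@np.linalg.inv(s["K"]).T
    return p@s["R"].T
def plane(s,uv,z):
    r=ray(s,uv); return s["c"]+r*((z-s["c"][2])/r[:,2])[:,None]
def pix(s,P):
    q=(np.atleast_2d(P)-s["c"])@s["R"]; q=q@s["K"].T; return q[:,:2]/q[:,2:]
def tri(sa,ua,sb,ub):
    A=[];b=[]
    for s,u in((sa,ua),(sb,ub)):
        r=ray(s,u)[0]; r/=np.linalg.norm(r); M=np.eye(3)-np.outer(r,r); A.append(M);b.append(M@s["c"])
    x,res,*_=np.linalg.lstsq(np.vstack(A),np.hstack(b),rcond=None); return x,res
def blob(s,lo,hi,at,minarea=30):
    m=cv2.inRange(s["hsv"],np.array(lo),np.array(hi)); m=cv2.morphologyEx(m,cv2.MORPH_CLOSE,np.ones((3,3)))
    cs,_=cv2.findContours(m,cv2.RETR_EXTERNAL,cv2.CHAIN_APPROX_NONE)
    cs=[c for c in cs if cv2.contourArea(c)>minarea]
    return min(cs,key=lambda c:np.hypot(*(np.array(cv2.moments(c)["m10"]/cv2.moments(c)["m00"]),cv2.moments(c)["m01"]/cv2.moments(c)["m00"])-np.array(at)) if 0 else np.linalg.norm(cen(c)-at))
def cen(c):
    m=cv2.moments(c); return np.array([m["m10"]/m["m00"],m["m01"]/m["m00"]])
def rect(s,c,z):
    """metric centre, (long,short) size, long-axis angle of a contour lifted to height z"""
    P=plane(s,c[:,0,:],z)[:,:2].astype(np.float32)
    (x,y),(w,h),a=cv2.minAreaRect(P); a=np.radians(a)
    if w<h: w,h,a=h,w,a+np.pi/2
    return np.round([x,y,w,h],1),round((a+np.pi/2)%np.pi-np.pi/2,3)
def tool(dw):
    return R.from_rotvec(obs()["orientation"]).as_matrix().T@np.asarray(dw,float)
E
python3 - <<'E'
from h import *
T=shot("top");S=shot("scene")
for n,a,b in(("strip",(326,198),(320,218)),("round",(259,181),(389,189)),("square",(210,220),(392,138)),("long",(383,182),(280,271))):
    print(n,T["hsv"][a[1],a[0]],S["hsv"][b[1],b[0]])
    ca=blob(T,(15,40,150),(32,170,255),a);cb=blob(S,(15,40,150),(32,170,255),b)
    print("  T",rect(T,ca,8),"S",rect(S,cb,8),"tri",np.round(tri(T,cen(ca),S,cen(cb))[0],1))
for n,a,b in(("stack",(434,212),(205,280)),("soup",(319,136),(378,253)),("rice",(204,151),(453,167)),("blue",(444,152),(238,341))):
    print(n,plane(T,a,20)[0].round(),tri(T,a,S,b)[0].round())
cv2.imwrite("pics/crop.png",np.hstack([cv2.resize(T["f"][170:260,390:480],(400,400),interpolation=2),cv2.resize(S["f"][240:320,165:245],(400,400),interpolation=2)])[:,:,::-1])
E
```

```text
strip [ 21 122 246] [ 23 113 243]
  T (array([522.2, -13.5,  98.4,  50.3]), np.float64(0.079)) S (array([528.5, -13.8,  97.3,  50.2]), np.float64(0.078)) tri [ 5.246e+02 -1.210e+01  4.000e-01]
round [ 22 116 250] [ 23 115 244]
  T (array([581.1, 200.3,  79.7,  77.5]), np.float64(0.012)) S (array([587.2, 200.7,  79. ,  78.8]), np.float64(0.849)) tri [5.830e+02 2.034e+02 2.000e-01]
square [ 20 125 244] [ 22 114 242]
  T (array([452.7, 353.8,  87.8,  82.7]), np.float64(0.03)) S (array([459. , 353.1,  88.3,  87.2]), np.float64(-1.538)) tri [4.547e+02 3.567e+02 2.000e-01]
long [ 22 119 249] [ 23 110 244]
  T (array([ 572.8, -200.9,  192.2,   98.5]), np.float64(-0.048)) S (array([ 578.6, -200.5,  190.9,   96.8]), np.float64(-0.053)) tri [ 576.  -200.3   -5. ]
stack [ 472. -360.   20.] [ 476. -360.   10.]
soup [725.   6.  20.] [720.   8.  40.]
rice [675. 378.  20.] [670. 374.  42.]
blue [ 670. -402.   20.] [ 666. -394.   40.]
```

View pics/crop.png

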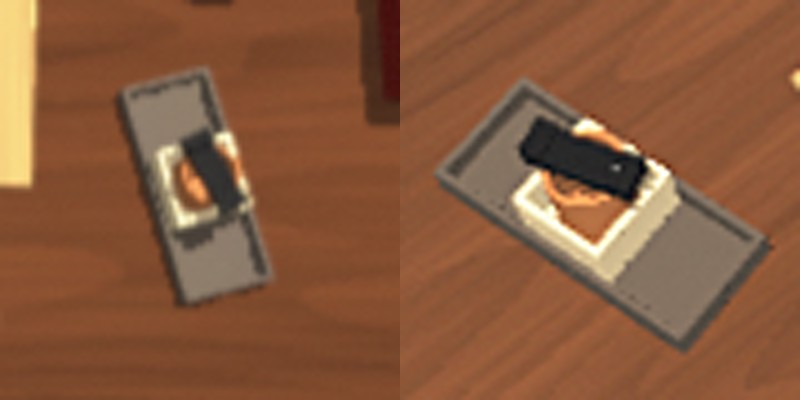

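The crop shows the right stack: a black rest across a brown cup, in the cream dish, in the smaller grey dish. The larger grey dish at (443,286) is the decoy. The boards' sizes match the text. The two fixed views differ by 6 mm in x, so I'll refine positions with the wrist camera.

Run:
```python
from h import *
d=optics.get_image("wrist");print(np.round(d["hand_eye"],3),d["fx"],d["cx"],d["cy"])
print(R.from_rotvec(obs()["orientation"]).as_matrix().round(3))
p=obs()["ee_pos"]
for w in((500,150,260),(474,-360,230)): print(tool(np.array(w)-p).round())
```

```text
[[   0.      -0.955   -0.296   81.584]
 [   1.       0.      -0.       0.582]
 [   0.      -0.296    0.955 -143.313]
 [   0.       0.       0.       1.   ]] 345.13530144172705 314.6294641406301 199.84848723421564
[[-0.936  0.353 -0.   ]
 [ 0.353  0.936 -0.001]
 [ 0.    -0.001 -1.   ]]
[-415. -308.  -19.]
[-571. -794.   12.]
```

```bash
python3 -m inch '[[[-100,-75,-5,0,0,0.2,100],[-200,-150,-10,0,0,0.4,100],[-300,-230,-15,0,0,0.6,100],[-415,-308,-19,0,0,0.8,100],[-415,-308,-19,0,0,0.95,100],[-415,-308,-19,0,0,1.1,100],[-415,-308,-19,0,0,1.25,100],[-415,-308,-19,0,0,1.4,100],[-571,-794,20,0,0,1.6,100],[-571,-794,30,0,0,1.75,100],[-571,-794,40,0,0,1.9,100],[-571,-794,40,0,0,2.05,100],[-571,-794,40,0,0,2.2,100],[-571,-794,40,0,0,2.37,100],[-571,-794,40,0,0,2.37,100],[-571,-794,40,0,0,2.37,100],[-571,-794,40,0,0,2.37,100],[-571,-794,40,0,0,2.37,100],[-571,-794,40,0,0,2.37,100],[-571,-794,40,0,0,2.37,100]]]'
python3 - <<'E'
from h import *
print(obs()["ee_pos"],obs()["qpos"].round(2)); shot("wrist","w1")
E
```

```text
t: 2.25
ee_pos: [473.5, -350.3, 202.6]
orientation: [3.076, 0.64, 0.0]
ft_force: [-0.1, 0.5, 1.1]
width: 87.8
grasp_force: 0.0
[ 473.51694098 -350.25074681  202.58544934] [-0.66  0.42  1.74  0.    0.98  0.5 ]
```

View pics/w1.png

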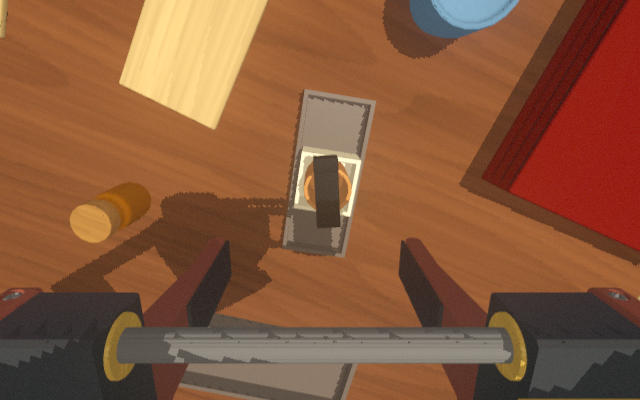

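The wrist view shows the rest at (326,190), the cup and cream dish under it, the grey dish spanning (305,92) to (345,255), the spice jar at (95,220) and a corner of the long board at (215,127).

```bash
cat >> h.py <<'E'
def sub(s,x0,y0,x1,y1):
    m=np.zeros(s["hsv"].shape[:2],np.uint8);m[y0:y1,x0:x1]=1
    t=dict(s);t["hsv"]=s["hsv"].copy();t["hsv"][m==0]=(255,255,255);return t
def yaw():
    m=R.from_rotvec(obs()["orientation"]).as_matrix();return np.arctan2(m[1,0],m[0,0])
E
python3 - <<'E'
from h import *
W=shot("wrist")
for p in((326,190),(338,125),(345,210),(310,170),(355,160),(345,175),(328,162)):print(p,W["hsv"][p[1],p[0]])
s=sub(W,285,80,385,260)
c=blob(s,(0,0,0),(180,130,62),(326,190));print(cv2.boundingRect(c),cen(c),rect(W,c,69.5))
T=shot("top");c2=blob(sub(T,420,190,455,235),(0,0,0),(180,150,50),(436,208));print(cv2.boundingRect(c2),tri(W,cen(c),T,cen(c2)))
print(yaw())
E
```

```text
(326, 190) [15 97 87]
(338, 125) [ 15  64 160]
(345, 210) [ 16  73 151]
(310, 170) [15 99 80]
(355, 160) [ 15  69 159]
(345, 175) [ 20  78 171]
(328, 162) [15 91 87]Traceback (most recent call last):
  File "<stdin>", line 5, in <module>
  File "h.py", line 31, in blob
    return min(cs,key=lambda c:np.hypot(*(np.array(cv2.moments(c)["m10"]/cv2.moments(c)["m00"]),cv2.moments(c)["m01"]/cv2.moments(c)["m00"])-np.array(at)) if 0 else np.linalg.norm(cen(c)-at))
ValueError: min() iterable argument is empty
```

```bash
sed -i 's/^    return min(cs.*$/    return min(cs,key=lambda c:np.linalg.norm(cen(c)-at))/' h.py
python3 - <<'E'
from h import *
print(obs()["ee_pos"],obs()["qvel"].round(3))
W=shot("wrist","w2");T=shot("top","t2")
print(W["hsv"][190,280:350:5].tolist())
E
```

```text
[ 473.89974336 -353.48632171  202.27941847] [ 0.065 -0.039  0.076  0.027  0.015  0.054]
[[12, 159, 160], [13, 143, 112], [16, 87, 105], [21, 58, 255], [15, 150, 229], [14, 161, 149], [14, 154, 131], [13, 92, 86], [12, 97, 84], [12, 89, 89], [14, 93, 85], [14, 154, 147], [14, 161, 150], [16, 160, 238]]
```

View pics/w2.png

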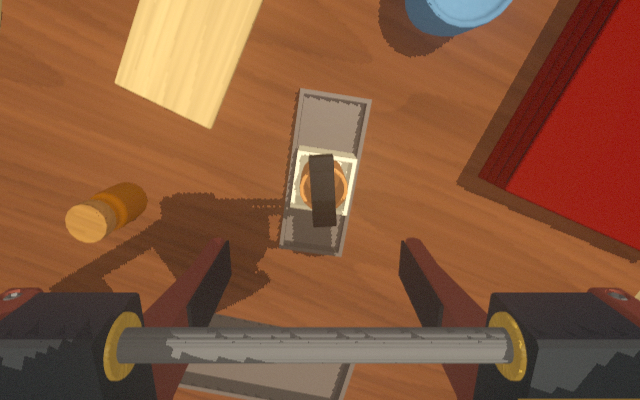

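```bash
python3 -m inch '[[[0,0,20,0,0,0,100],[0,0,40,0,0,0,100],[0,0,50,0,0,0,100],[0,0,50,0,0,0,100],[0,0,50,0,0,0,100],[0,0,50,0,0,0,100],[0,0,50,0,0,0,100]]]'
python3 - <<'E'
from h import *
print(obs()["ee_pos"],obs()["qvel"].round(3))
W=shot("wrist","w3")
E
```

```text
t: 3.15
ee_pos: [474.3, -348.3, 153.7]
orientation: [3.074, 0.641, 0.002]
ft_force: [0.1, 0.2, -0.9]
width: 88.0
grasp_force: 0.0
[ 474.29574073 -348.25989356  153.72918081] [-0.002  0.001 -0.001 -0.002 -0.002  0.   ]
```

View pics/w3.png

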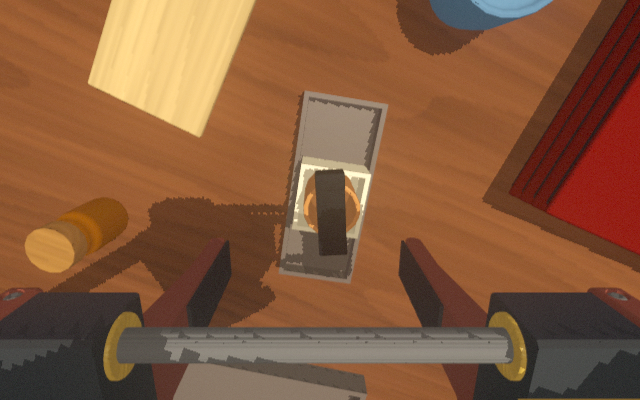

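The rest now spans (316,170) to (347,255), nearly along image vertical. The cup rim is at (331,202), the cream dish at (330,198), and the grey dish outline runs from (305,92) to (350,282).

Run:
```python
from h import *
W=shot("wrist")
print(W["hsv"][246,280:360:5].tolist());print(W["hsv"][210,308:356:3].tolist())
s=sub(W,308,160,354,262)
c=blob(s,(0,0,0),(180,125,100),(331,212));print(cv2.boundingRect(c),cen(c),rect(W,c,69.5),yaw())
s=sub(W,308,160,354,230)
# grey dish + contents: everything not table, in window
m=cv2.inRange(W["hsv"],np.array((0,0,0)),np.array((180,110,190)))|cv2.inRange(W["hsv"],np.array((15,0,190)),np.array((40,130,255)))
m[:, :270]=0;m[:,395:]=0;m[:85]=0;m[290:]=0
m=cv2.morphologyEx(m,cv2.MORPH_OPEN,np.ones((3,3)))
cs,_=cv2.findContours(m,0,1);d=max(cs,key=cv2.contourArea);print("dish",cv2.boundingRect(d),rect(W,d,16))
T=shot("top");
for p in((434,205),(436,208)):print(T["hsv"][p[1],p[0]])
c2=blob(sub(T,425,190,450,230),(0,0,0),(180,170,60),(436,208),10);print(cv2.boundingRect(c2),tri(W,cen(c),T,cen(c2)))
```

```text
[[12, 147, 99], [16, 70, 143], [14, 72, 146], [16, 74, 142], [15, 72, 142], [15, 85, 96], [13, 75, 95], [16, 75, 98], [14, 78, 65], [12, 97, 58], [20, 109, 56], [12, 108, 59], [13, 105, 63], [11, 117, 59], [13, 82, 93], [15, 74, 145]]
[[14, 161, 182], [14, 157, 145], [14, 165, 145], [14, 102, 85], [19, 79, 77], [15, 94, 76], [15, 111, 71], [18, 131, 70], [17, 107, 69], [16, 99, 72], [15, 119, 73], [15, 107, 74], [16, 103, 72], [13, 154, 147], [14, 162, 145], [13, 159, 144]]
(308, 170, 46, 92) [329.98912105 219.96966557] (array([ 477.5, -359.1,   67.8,   32.3]), np.float64(0.405)) 0.4107603796937879
dish (279, 90, 109, 193) (array([ 478.7, -359.4,  161.3,   66.6]), np.float64(0.254))
[ 22  59 125]
[ 21  62 206]
(425, 197, 10, 27) (array([ 478.25935869, -343.96875645,   69.77792526]), array([449.92756984]))
```

Run:
```python
from h import *
W=shot("wrist")
c=blob(sub(W,311,160,354,262),(0,0,0),(180,135,90),(331,212));print(cv2.boundingRect(c),cen(c),rect(W,c,69.5))
T=shot("top")
c2=blob(sub(T,426,190,450,230),(0,0,0),(180,255,75),(436,208),10);print(T["hsv"][200:222:3,426:448:3,2])
print(cv2.boundingRect(c2),tri(W,cen(c),T,cen(c2)))
S=shot("scene");c3=blob(sub(S,180,255,225,290),(0,0,0),(180,255,60),(202,272),10);print(cv2.boundingRect(c3),tri(W,cen(c),S,cen(c3)))
```

```text
(315, 169, 39, 93) [331.57644322 213.2441672 ] (array([ 478.4, -361.4,   68.6,   25. ]), np.float64(0.457))
[[ 57  34  35 119 127 212 243 225]
 [ 36  36  60 126 166 237 161 213]
 [ 37  35 122 138 223 141 156 183]
 [ 35  88 130 194 169 139 177 207]
 [ 37 124 156 146 129 159 199 221]
 [ 54 110 111 122 120 178 214 226]
 [ 35  41 116 116 145 202 222 228]
 [ 41  94 127 148 183 213 226 230]]
(426, 197, 9, 28) (array([ 480.34849355, -346.37037433,   61.01152395]), array([348.83205137]))
(180, 255, 34, 25) (array([ 477.54322242, -360.28947509,   75.73274983]), array([58.66018801]))
```

Run:
```python
from h import *
W=shot("wrist");T=shot("top");S=shot("scene")
for s,n in((T,"top0"),(S,"scene0")):
    s["f"]=cv2.imread(f"pics/{n}.png")[:,:,::-1];s["hsv"]=cv2.cvtColor(np.ascontiguousarray(s["f"]),cv2.COLOR_RGB2HSV)
a=blob(sub(T,424,196,450,226),(0,0,0),(180,255,62),(437,209),10);b=blob(sub(S,185,258,220,290),(0,0,0),(180,255,62),(202,271),10)
print(cv2.boundingRect(a),cen(a),cv2.boundingRect(b),cen(b),tri(T,cen(a),S,cen(b)))
q=np.array([[316,170],[343,169],[347,254],[320,255]]);print(plane(W,q,70).round(1),plane(W,q.mean(0),70))
print(tri(W,q.mean(0),S,cen(b)),tri(W,q.mean(0),T,cen(a)))
x=np.array([478.7,-359.4,70])-obs()["ee_pos"];print(tool(x),yaw(),pix(W,[478.7,-359.4,70]))
```

```text
(431, 200, 13, 18) [437.38222222 208.10444444] (189, 264, 25, 16) [200.7818013  271.54224698] (array([ 478.5475663 , -359.57577177,   61.82968709]), array([1.05357688]))
[[ 504.1 -335.6   70. ]
 [ 511.9 -351.8   70. ]
 [ 456.4 -380.8   70. ]
 [ 447.9 -363.3   70. ]] [[ 481.129802   -357.34334576   70.        ]]
(array([ 478.59235512, -358.93097319,   61.2539877 ]), array([0.01245205])) (array([ 478.37183793, -359.65773388,   61.31001742]), array([0.94962743]))
[5.08593933e-03 1.23316563e+01 8.27899588e+01] 0.41068359148773353 [[332.75042713 216.13777437]]
```

```bash
python3 -m inch '[[[0,12.3,20,0,0,-0.06,50],[0,12.3,40,0,0,-0.06,50],[0,12.3,60,0,0,-0.06,50],[0,12.3,72,0,0,-0.06,50],[0,12.3,72,0,0,-0.06,50],[0,12.3,72,0,0,-0.06,50],[0,12.3,72,0,0,-0.06,50]]]'
python3 - <<'E'
from h import *
print(obs()["ee_pos"],yaw(),tool(np.array([478.6,-359.4,81.5])-obs()["ee_pos"]),obs()["width"])
W=shot("wrist","w4")
E
```

```text
t: 4.3
ee_pos: [479.3, -359.8, 81.8]
orientation: [3.054, 0.733, 0.002]
ft_force: [0.2, 0.4, -0.0]
width: 44.0
grasp_force: 0.0
[ 479.31373513 -359.7671802    81.76255081] 0.47085070573291515 [-0.46967179 -0.65139015  0.26128788] 43.96559395536645
```

View pics/w4.png

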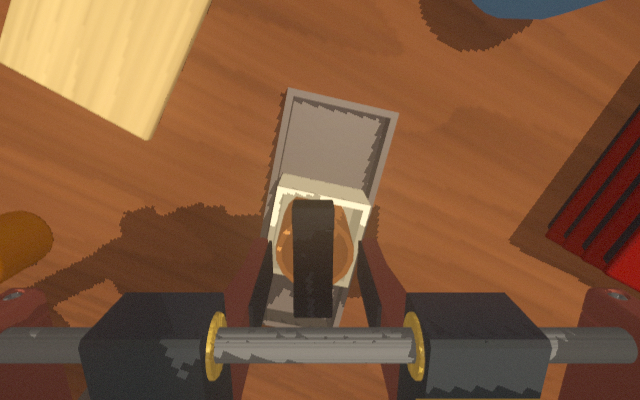

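The rest is centred between the fingers, around column 314, and aligned with them. I'll grip and lift.

```bash
python3 -m inch '[[[0,0,0,0,0,0,0],[0,0,0,0,0,0,0],[0,0,0,0,0,0,0],[0,0,0,0,0,0,0],[0,0,0,0,0,0,0],[0,0,-5,0,0,0,0],[0,0,-15,0,0,0,0],[0,0,-30,0,0,0,0],[0,0,-60,0,0,0,0],[0,0,-90,0,0,0,0]]]'
```

```text
t: 5.35
ee_pos: [478.6, -359.2, 172.5]
orientation: [-3.055, -0.733, 0.0]
ft_force: [0.0, -0.1, 0.4]
width: 19.6
grasp_force: 30.0
```

```bash
python3 -m inch '[[[20,-29,-10,0,0,0.04,0],[50,-72,-10,0,0,0.1,0],[80,-115,-10,0,0,0.15,0],[110,-160,-10,0,0,0.22,0],[140,-205,-10,0,0,0.3,0],[170,-250,-10,0,0,0.35,0],[190,-277,-10,0,0,0.39,0],[198,-289,-10,0,0,0.39,0],[198,-289,-10,0,0,0.39,0],[198,-289,-10,0,0,0.39,0],[198,-289,-10,0,0,0.39,0],[198,-289,-10,0,0,0.39,0]]]'
python3 - <<'E'
from h import *
print(obs()["ee_pos"],yaw(),obs()["width"])
W=shot("wrist","w5")
c=blob(W,(15,40,150),(32,170,255),pix(W,[525,-13,8])[0]);print(cv2.boundingRect(c),rect(W,c,8),rect(W,c,0),pix(W,[525,-13,8]))
E
```

```text
t: 6.55
ee_pos: [524.0, -13.4, 180.9]
orientation: [3.139, 0.124, -0.0]
ft_force: [-0.7, 0.3, -0.8]
width: 20.1
grasp_force: 30.0
[523.99210721 -13.44427121 180.86743514] 0.07883479960877877 20.13270507747283
(287, 130, 53, 99) (array([526.4, -11.5,  94.9,  48.2]), np.float64(0.086)) (array([524.4, -11.6,  97.3,  49.4]), np.float64(0.086)) [[314.68802959 182.52398404]]
```

View pics/w5.png

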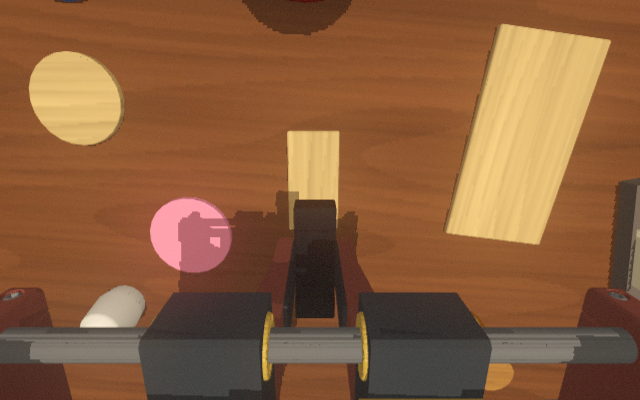

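```bash
cat >> h.py <<'E'
def wood(W,at): return blob(W,(15,40,150),(32,170,255),pix(W,at)[0])
E
python3 - <<'E'
from h import *
W=shot("wrist");p=obs()["ee_pos"];print(p)
for n,a in(("strip",(525,-13,8)),("round",(583,201,8)),("long",(575,-200,8))):
    c=wood(W,a);print(n,cv2.boundingRect(c),rect(W,c,8),cv2.minEnclosingCircle(plane(W,c[:,0],8)[:,:2].astype(np.float32)))
T=shot("top");S=shot("scene")
for n,a in(("round",(583,201,8)),("long",(575,-200,8))):
    cw=cen(wood(W,a))
    for s in(T,S):
      try:print(n,tri(W,cw,s,cen(wood(s,a)))[0].round(1))
      except Exception as e:print(e)
for r in(200,317): print(tool(plane(W,(315,r),p[2]-8)[0]-p).round(1))
print(W["hsv"][190:206,315,2],W["hsv"][308:326,315,2])
E
```

```text
[524.02996609 -13.13649559 180.78758201]
strip (287, 130, 53, 98) (array([526.9, -11.4,  93.9,  48.2]), np.float64(0.084)) ((526.7567138671875, -11.12572193145752), 51.70724868774414)
round (29, 51, 94, 95) (array([583.2, 202.6,  80.4,  79.7]), np.float64(1.487)) ((583.6943969726562, 201.88499450683594), 41.234928131103516)
long (446, 23, 166, 222) (array([ 575.8, -198.3,  189.8,   96.8]), np.float64(-0.054)) ((576.002197265625, -197.6467742919922), 105.39495086669922)
round [582.9 202.5   5.7]
round [584.9 204.8   3. ]
long [ 581.2 -207.   -11.9]
long [ 584.7 -200.6    6.6]
[34.7 -0.2  8. ]
[-28.1  -0.2   8. ]
[226 226 228 226 226 227 227 225 226 171  77  74  77  73  77  77] [ 42  33  37  36  36  38  38  43  36  44 116 138 132 131 124 121 126 122]
```

```bash
python3 -m inch '[[[-0.9,-1.5,30,0,0,0,0],[-0.9,-1.5,65,0,0,0,0],[-0.9,-1.5,100,0,0,0,0],[-0.9,-1.5,125,0,0,0,0],[-0.9,-1.5,138,0,0,0,0],[-0.9,-1.5,143,0,0,0,0],[-0.9,-1.5,146,0,0,0,0],[-0.9,-1.5,148,0,0,0,0],[-0.9,-1.5,149,0,0,0,0],[-0.9,-1.5,149,0,0,0,0]]]'
```

```text
t: 7.75
ee_pos: [523.6, -10.6, 32.5]
orientation: [3.139, 0.127, 0.002]
ft_force: [-0.0, -0.6, 0.2]
width: 19.7
grasp_force: 30.0
```

```bash
python3 -m inch '[[[0,0.5,1,0,0,0,0],[0,0.5,2,0,0,0,0],[0,0.5,2.5,0,0,0,0],[0,0.5,2.5,0,0,0,0]]]'
```

```text
t: 8.15
ee_pos: [523.2, -11.1, 29.5]
orientation: [3.139, 0.127, 0.0]
ft_force: [-1.2, -0.0, 4.4]
width: 19.6
grasp_force: 30.0
```

```bash
python3 -m inch '[[[0,0,0,0,0,0,45],[0,0,0,0,0,0,45],[0,0,0,0,0,0,45],[0,0,-10,0,0,0,45],[0,0,-40,0,0,0,60],[0,0,-80,0,0,0,80],[0,0,-120,0,0,0,100],[0,0,-150,0,0,0,100],[0,0,-150,0,0,0,100],[0,0,-150,0,0,0,100]]]'
python3 - <<'E'
from h import *
W=shot("wrist","w6");p=obs()["ee_pos"];print(p,yaw())
for n,a in(("strip",(526,-11,8)),):
    c=wood(W,a);print(n,cv2.boundingRect(c),rect(W,c,8))
r=blob(sub(W,285,120,345,230),(0,0,0),(180,255,95),pix(W,(526,-11,18))[0]);print(cv2.boundingRect(r),rect(W,r,19))
E
```

```text
t: 9.15
ee_pos: [523.3, -11.1, 180.2]
orientation: [3.139, 0.127, 0.003]
ft_force: [-1.1, -0.1, -0.3]
width: 84.1
grasp_force: 0.0
[522.61119326 -11.02619662 179.1338067 ] 0.08079786688753447
strip (290, 130, 53, 100) (array([525.8, -11.5,  95.8,  48.1]), np.float64(0.081))
(304, 152, 22, 66) (array([524.8, -10.2,  61.3,  19.5]), np.float64(0.09))
```

View pics/w6.png

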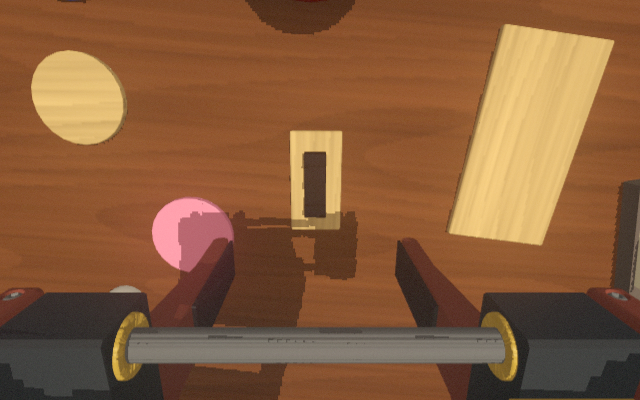

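The rest lies centred on the strip, at (315,184) on (316,180), about 1.5 mm off and parallel. Next is the cup.

```bash
python3 -m inch '[[[-7,34,0,0,0,-0.02,100],[-17,80,0,0,0,-0.05,100],[-26,125,0,0,0,-0.07,100],[-36,170,0,0,0,-0.1,100],[-45,215,10,0,0,-0.12,100],[-56,265,20,0,0,-0.14,100],[-66,310,30,0,0,-0.16,100],[-72,338,30,0,0,-0.173,100],[-72.6,343.6,30,0,0,-0.173,100],[-72.6,343.6,30,0,0,-0.173,100],[-72.6,343.6,30,0,0,-0.173,100],[-72.6,343.6,30,0,0,-0.173,100]]]'
python3 - <<'E'
from h import *
W=shot("wrist","w7");p=obs()["ee_pos"];print(p,yaw())
E
```

```text
t: 10.4
ee_pos: [478.6, -357.8, 149.0]
orientation: [-3.115, -0.4, 0.001]
ft_force: [-0.2, 0.5, 0.6]
width: 87.9
grasp_force: 0.0
[ 478.77288708 -357.92916862  149.22158008] 0.255428291913996
```

View pics/w7.png

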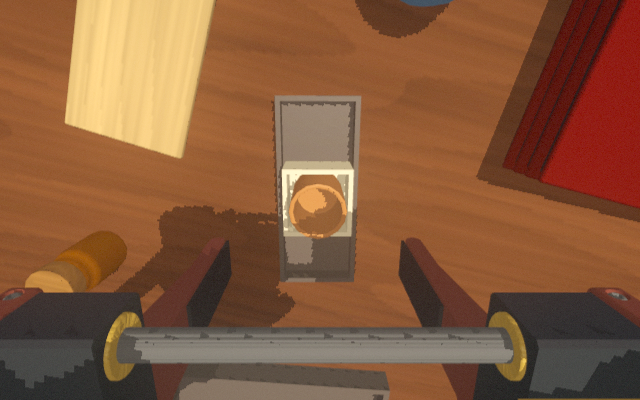

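The cup's rim is at (318,210), the cream dish is at (318,200) and the grey dish is aligned with image vertical.

Run:
```python
from h import *
W=shot("wrist");p=obs()["ee_pos"]
def cup(W,win,z,lo=(5,125,60),hi=(19,255,255)):
    s=sub(W,*win);m=cv2.inRange(s["hsv"],lo,hi)
    cs,_=cv2.findContours(m,0,1);c=max(cs,key=cv2.contourArea);P=plane(W,c[:,0],z)[:,:2].astype(np.float32)
    print(cv2.boundingRect(c),rect(W,c,z),cv2.minEnclosingCircle(P));return c
# rim arc: near side / sides
cup(W,(286,182,352,242),59.5)
q=np.array([[289,210],[347,210],[318,237.],[318,184]])
print(plane(W,q,59.5).round(1), pix(W,[478.6,-359.4,59.5]))
m=cv2.inRange(sub(W,270,155,365,245)["hsv"],(15,0,190),(40,115,255));cs,_=cv2.findContours(m,0,1);c=max(cs,key=cv2.contourArea);print("sq",cv2.boundingRect(c),rect(W,c,37.5))
print(tool(np.array([478.6,-359.4,60.5])-p))
```

```text
(288, 182, 59, 58) (array([ 480.2, -358.8,   43. ,   41.4]), np.float64(0.256)) ((482.59832763671875, -358.1459655761719), 23.983516693115234)
[[ 476.1 -339.3   59.5]
 [ 486.5 -379.3   59.5]
 [ 461.1 -364.6   59.5]
 [ 499.8 -354.4   59.5]] [[317.21678729 213.48838441]]
sq (281, 162, 73, 74) (array([ 482. , -358.4,   59. ,   54.6]), np.float64(0.256))
[-0.52927664  1.20562984 88.87016509]
```

```bash
python3 -m inch '[[[1.2,1.2,25,0,0,0,70],[1.2,1.2,55,0,0,0,70],[1.2,1.2,75,0,0,0,70],[1.2,1.2,85,0,0,0,70],[1.2,1.2,88.5,0,0,0,70],[1.2,1.2,88.5,0,0,0,70],[1.2,1.2,88.5,0,0,0,70],[1.2,1.2,88.5,0,0,0,70]]]'
python3 -m inch '[[[0,0,0,0,0,0,0],[0,0,0,0,0,0,0],[0,0,0,0,0,0,0],[0,0,0,0,0,0,0],[0,0,0,0,0,0,0],[0,0,-4,0,0,0,0],[0,0,-10,0,0,0,0],[0,0,-18,0,0,0,0],[0,0,-30,0,0,0,0],[0,0,-50,0,0,0,0],[0,0,-80,0,0,0,0],[0,0,-100,0,0,0,0],[0,0,-100,0,0,0,0],[0,0,-100,0,0,0,0],[0,0,-100,0,0,0,0]]]'
python3 - <<'E'
from h import *
W=shot("wrist","w8");p=obs()["ee_pos"];print(p,yaw())
E
```

```text
t: 11.3
ee_pos: [480.6, -360.7, 61.9]
orientation: [3.115, 0.397, 0.002]
ft_force: [-0.8, 0.2, -0.5]
width: 61.8
grasp_force: 0.0
t: 12.8
ee_pos: [479.3, -359.7, 159.8]
orientation: [-3.115, -0.397, 0.002]
ft_force: [0.0, -0.1, -0.6]
width: 41.9
grasp_force: 30.0
[ 479.2400973  -359.69804516  159.56951347] 0.2538383142790363
```

View pics/w8.png

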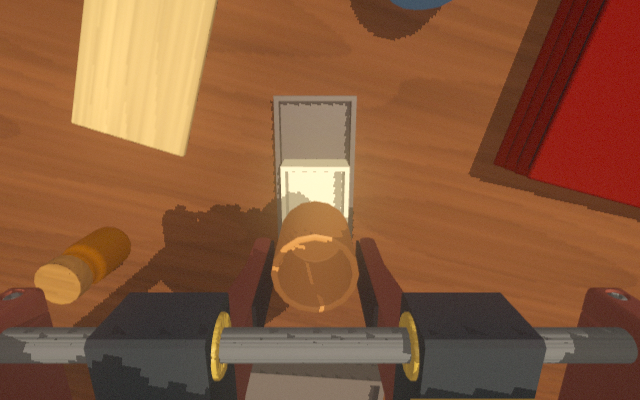

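The cup is held upright at (316,262), and the dishes stayed put. On to the round board.

```bash
python3 -m inch '[[[8,-17,0,0,0,0,0],[22,-47,0,0,0,0,0],[40,-85,0,0,0,0,0],[58,-124,0,0,0,0,0],[76,-163,0,0,0,0,0],[94,-202,0,0,0,0,0],[112,-240,0,0,0,0,0],[130,-278,0,0,0,0,0],[148,-317,0,0,0,0,0],[166,-355,0,0,0,0,0],[184,-394,0,0,0,0,0],[202,-432,0,0,0,0,0],[220,-470,0,0,0,0,0],[234,-500,0,0,0,0,0],[242,-518,0,0,0,0,0],[242,-518,0,0,0,0,0],[242,-518,0,0,0,0,0],[242,-518,0,0,0,0,0],[242,-518,0,0,0,0,0]]]'
python3 - <<'E'
from h import *
W=shot("wrist","w9");p=obs()["ee_pos"];print(p,yaw())
c=wood(W,(583,202,8));P=plane(W,c[:,0],8)[:,:2].astype(np.float32);print(cv2.boundingRect(c),rect(W,c,8),cv2.minEnclosingCircle(P))
for q in((274,270),(358,270),(316,309)):print(tool(plane(W,q,p[2]-1)[0]-p).round(1))
c=wood(W,(455,354,8));print(cv2.boundingRect(c),rect(W,c,8))
E
```

```text
t: 14.75
ee_pos: [583.9, 200.5, 160.7]
orientation: [3.116, 0.395, -0.001]
ft_force: [0.3, -0.6, 0.4]
width: 41.5
grasp_force: 30.0
[584.05319823 200.67634569 160.79829681] 0.2521873315667804
(267, 143, 90, 77) (array([590.2, 205.9,  79.4,  67.4]), np.float64(-1.25)) ((584.1981201171875, 203.56695556640625), 40.15679168701172)
[  2.7 -19.3   1. ]
[ 2.7 19.9  1. ]
[-18.4   0.3   1. ]
(80, 223, 95, 88) (array([457.6, 355.9,  89.2,  85.6]), np.float64(0.031))
```

View pics/w9.png

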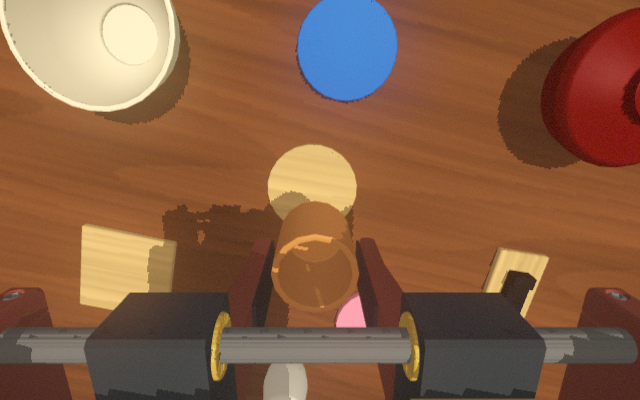

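The wooden round board is at (312,187), the blue disc at (347,48), and the cup is in hand at (316,265). The square board is at (125,267).

```bash
python3 -m inch '[[[-2,-2.3,20,0,0,0,0],[-2,-2.3,45,0,0,0,0],[-2,-2.3,70,0,0,0,0],[-2,-2.3,85,0,0,0,0],[-2,-2.3,93,0,0,0,0],[-2,-2.3,96,0,0,0,0],[-2,-2.3,97,0,0,0,0],[-2,-2.3,97,0,0,0,0],[-2,-2.3,97,0,0,0,0],[-2,-2.3,97,0,0,0,0]]]'
python3 -m inch '[[[0,0,1,0,0,0,0],[0,0,1.5,0,0,0,0],[0,0,2,0,0,0,0],[0,0,2,0,0,0,0]]]'
```

```text
t: 15.8
ee_pos: [582.0, 203.8, 64.5]
orientation: [-3.116, -0.398, -0.002]
ft_force: [-0.9, 0.2, 0.2]
width: 41.5
grasp_force: 30.0
t: 16.2
ee_pos: [581.5, 203.6, 61.7]
orientation: [3.116, 0.398, -0.0]
ft_force: [0.3, 0.4, -0.8]
width: 42.0
grasp_force: 30.0
```

```bash
python3 -m inch '[[[0,0.5,1,0,0,0,0],[0,0.5,1.5,0,0,0,0],[0,0.5,1.5,0,0,0,0],[0,0.5,1.5,0,0,0,0]]]'
```

```text
t: 16.6
ee_pos: [581.7, 203.6, 61.5]
orientation: [-3.116, -0.397, -0.0]
ft_force: [-4.6, 1.7, 10.5]
width: 41.8
grasp_force: 30.0
```

```bash
python3 -m inch '[[[0,0,-0.5,0,0,0,0],[0,0,-0.5,0,0,0,70],[0,0,-0.5,0,0,0,70],[0,0,-0.5,0,0,0,70],[0,0,-0.5,0,0,0,70],[0,0,-20,0,0,0,90],[0,0,-50,0,0,0,100],[0,0,-85,0,0,0,100],[0,0,-100,0,0,0,100],[0,0,-100,0,0,0,100],[0,0,-100,0,0,0,100],[0,0,-100,0,0,0,100]]]'
python3 - <<'E'
from h import *
W=shot("wrist","w10");p=obs()["ee_pos"];print(p,yaw())
s=W;m=cv2.inRange(s["hsv"],(5,120,40),(19,255,255))
c=wood(W,(584,203,8));P=plane(W,c[:,0],8)[:,:2].astype(np.float32);print(cv2.boundingRect(c),cv2.minEnclosingCircle(P))
E
```

```text
t: 17.8
ee_pos: [580.7, 202.8, 158.5]
orientation: [3.116, 0.398, -0.004]
ft_force: [0.7, 0.1, 0.4]
width: 87.7
grasp_force: 0.0
[580.72050079 202.79811156 158.40755331] 0.25375256483470254
(270, 140, 91, 83) ((584.0022583007812, 203.59207153320312), 40.234378814697266)
```

View pics/w10.png

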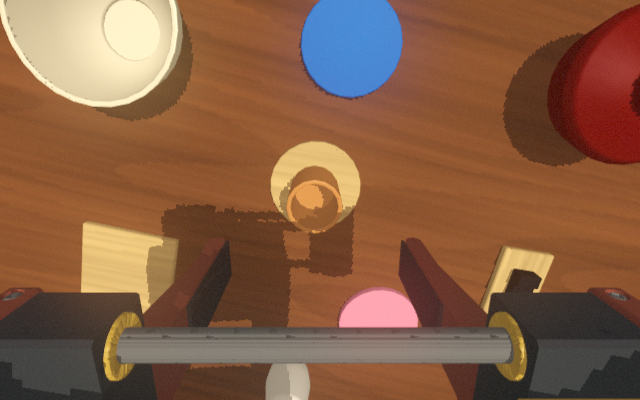

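The cup stands on the round board: rim at (315,206), board at (315,183). I'll put numbers on that, then return to the stack.

```bash
python3 - <<'E'
from h import *
W=shot("wrist")
print(plane(W,[[287,206],[343,206],[315,233],[315,180]],60).round(1),pix(W,[[584,203.5,60]]))
c=wood(W,(584,203,8));P=plane(W,c[:,0],8)[:,:2].astype(np.float32);print(cv2.minEnclosingCircle(P))
E
python3 -m inch '[[[-8,17,0,0,0,0,100],[-22,47,0,0,0,0,100],[-40,87,0,0,0,0,100],[-59,128,0,0,0,0,100],[-77,168,0,0,0,0,100],[-96,209,0,0,0,0,100],[-114,250,0,0,0,0,100],[-133,290,0,0,0,0,100],[-152,330,0,0,0,0,100],[-171,371,0,0,0,0,100],[-190,412,0,0,0,0,100],[-208,452,0,0,0,0,100],[-225,490,5,0,0,0,100],[-238,518,10,0,0,0,100],[-238,518,10,0,0,0,100],[-238,518,10,0,0,0,100],[-238,518,10,0,0,0,100],[-238,518,10,0,0,0,100]]]'
python3 - <<'E'
from h import *
W=shot("wrist","w11");p=obs()["ee_pos"];print(p,yaw())
m=cv2.inRange(sub(W,265,145,375,260)["hsv"],(12,0,170),(40,125,255));m=cv2.morphologyEx(m,cv2.MORPH_CLOSE,np.ones((9,9)))
cs,_=cv2.findContours(m,0,1);c=max(cs,key=cv2.contourArea);print("sq",cv2.boundingRect(c),rect(W,c,38))
np.save("sq.npy",c)
m=cv2.inRange(W["hsv"],np.array((0,0,0)),np.array((180,115,190)))|cv2.inRange(W["hsv"],np.array((12,0,170)),np.array((40,130,255)))
m[:, :262]=0;m[:,385:]=0;m[:85]=0;m[290:]=0
m=cv2.morphologyEx(m,cv2.MORPH_OPEN,np.ones((3,3)))
cs,_=cv2.findContours(m,0,1);d=max(cs,key=cv2.contourArea);print("dish",cv2.boundingRect(d),rect(W,d,17))
x,y,w,h=cv2.boundingRect(c)
for r in range(y-4,y+h+8,3):print(r,W["hsv"][r,[x+8,x+w//2,x+w-8]].tolist())
E
```

```text
[[577.4 223.4  60. ]
 [587.8 183.4  60. ]
 [561.8 198.   60. ]
 [601.7 208.4  60. ]] [[315.3750765  204.21033479]]
((583.98583984375, 203.49362182617188), 40.14103698730469)
t: 19.7
ee_pos: [481.5, -356.9, 150.3]
orientation: [-3.116, -0.4, 0.0]
ft_force: [-0.1, -0.2, 0.8]
width: 88.0
grasp_force: 0.0
[ 481.66299709 -356.92495948  150.39798009] 0.25527657736397585
sq (282, 164, 72, 75) (array([ 482.7, -358.5,   60.2,   55. ]), np.float64(0.255))
dish (275, 99, 86, 185) (array([ 479.3, -359. ,  160.2,   66.5]), np.float64(0.254))
160 [[16, 73, 154], [16, 74, 156], [16, 75, 157]]
163 [[17, 75, 154], [15, 73, 158], [16, 76, 157]]
166 [[21, 76, 197], [21, 74, 199], [21, 75, 198]]
169 [[20, 72, 197], [21, 77, 198], [21, 72, 197]]
172 [[21, 74, 196], [21, 76, 198], [21, 80, 185]]
175 [[25, 48, 255], [26, 49, 255], [25, 46, 255]]
178 [[23, 49, 255], [26, 47, 255], [21, 76, 195]]
181 [[23, 54, 255], [26, 47, 255], [20, 80, 170]]
184 [[23, 53, 255], [26, 47, 255], [20, 79, 171]]
187 [[22, 55, 255], [26, 48, 255], [20, 80, 170]]
190 [[23, 55, 255], [26, 48, 255], [19, 81, 171]]
193 [[23, 57, 2
[... 184 characters left out ...]

205 [[21, 62, 240], [26, 49, 255], [20, 78, 171]]
208 [[21, 67, 220], [21, 75, 196], [21, 81, 169]]
211 [[21, 65, 227], [21, 72, 195], [21, 78, 170]]
214 [[20, 77, 183], [20, 74, 197], [20, 79, 168]]
217 [[21, 77, 179], [20, 74, 197], [21, 78, 169]]
220 [[21, 75, 177], [20, 75, 196], [20, 80, 168]]
223 [[21, 74, 187], [21, 77, 179], [20, 77, 169]]
226 [[20, 78, 183], [20, 79, 178], [21, 77, 165]]
229 [[20, 78, 174], [20, 80, 178], [20, 76, 167]]
232 [[20, 78, 174], [21, 77, 176], [20, 78, 171]]
235 [[20, 75, 187], [20, 74, 187], [19, 76, 187]]
238 [[19, 74, 187], [20, 75, 181], [20, 74, 190]]
241 [[15, 74, 149], [16, 91, 112], [18, 91, 109]]
244 [[16, 75, 146], [18, 90, 111], [15, 97, 105]]
```

Run:
```python
from h import *
W=shot("wrist");p=obs()["ee_pos"]
P=plane(W,[[318,239.5],[318,173.5],[282,230],[354,230]],38);print(P.round(1),p)
t=np.array([tool(q-p) for q in P]);print(t.round(1))
print("tri wall far-rim row",pix(W,[480,-359,38]))
```

```text
[[ 452.5 -366.9   38. ]
 [ 505.  -353.    38. ]
 [ 453.2 -337.    38. ]
 [ 467.7 -392.5   38. ]] [ 481.74785404 -357.03600476  150.45301128]
[[-30.7   2.2 112.5]
 [ 23.5   2.  112.5]
 [-22.5 -26.6 112.5]
 [-22.5  30.8 112.5]]
tri wall far-rim row [[317.22641391 205.74949757]]
```

```bash
python3 -m inch '[[[-3.6,2.1,30,0,0,0,100],[-3.6,2.1,60,0,0,0,90],[-3.6,2.1,85,0,0,0,85],[-3.6,2.1,100,0,0,0,85],[-3.6,2.1,107,0,0,0,85],[-3.6,2.1,109,0,0,0,85],[-3.6,2.1,109,0,0,0,85],[-3.6,2.1,109,0,0,0,85],[-3.6,2.1,109,0,0,0,85],[-3.6,2.1,109,0,0,0,85]]]'
python3 -m inch '[[[0,0,0,0,0,0,0],[0,0,0,0,0,0,0],[0,0,0,0,0,0,0],[0,0,0,0,0,0,0],[0,0,0,0,0,0,0],[0,0,-4,0,0,0,0],[0,0,-10,0,0,0,0],[0,0,-18,0,0,0,0],[0,0,-30,0,0,0,0],[0,0,-50,0,0,0,0],[0,0,-80,0,0,0,0],[0,0,-115,0,0,0,0],[0,0,-115,0,0,0,0],[0,0,-115,0,0,0,0],[0,0,-115,0,0,0,0]]]'
python3 - <<'E'
from h import *
W=shot("wrist","w12");p=obs()["ee_pos"];print(p,yaw())
m=cv2.inRange(W["hsv"],np.array((0,0,0)),np.array((180,115,190)));m[:, :250]=0;m[:,395:]=0;m[:75]=0;m[200:]=0
m=cv2.morphologyEx(m,cv2.MORPH_OPEN,np.ones((3,3)))
cs,_=cv2.findContours(m,0,1);d=max(cs,key=cv2.contourArea);print("dish",cv2.boundingRect(d),rect(W,d,17))
print("held",[W["hsv"][r,316].tolist() for r in range(190,330,8)])
E
```

```text
t: 20.8
ee_pos: [478.8, -361.2, 42.0]
orientation: [3.116, 0.397, 0.001]
ft_force: [-0.4, -0.0, 0.5]
width: 74.6
grasp_force: 0.0
t: 22.3
ee_pos: [477.8, -360.4, 155.6]
orientation: [-3.115, -0.397, 0.002]
ft_force: [0.1, 0.5, -2.0]
width: 53.5
grasp_force: 30.0
[ 477.69751235 -360.31222594  155.18516047] 0.2538334099713612
dish (265, 93, 100, 107) (array([ 514.9, -350.1,   86.5,   84.6]), np.float64(0.254))
held [[16, 83, 108], [20, 77, 189], [21, 76, 192], [21, 76, 189], [22, 55, 255], [22, 53, 255], [22, 56, 255], [21, 74, 189], [22, 54, 255], [20, 75, 187], [22, 55, 255], [22, 54, 255], [20, 75, 191], [21, 73, 188], [20, 73, 189], [20, 78, 164], [20, 72, 184], [12, 133, 127]]
```

```bash
python3 -m inch '[[[4,-20,-5,0,0,0.01,0],[12,-55,-10,0,0,0.02,0],[21,-95,-15,0,0,0.03,0],[31,-138,-15,0,0,0.04,0],[41,-181,-15,0,0,0.06,0],[50,-224,-15,0,0,0.07,0],[60,-267,-15,0,0,0.08,0],[70,-310,-15,0,0,0.1,0],[80,-353,-15,0,0,0.11,0],[89,-396,-15,0,0,0.12,0],[99,-439,-15,0,0,0.14,0],[109,-482,-15,0,0,0.15,0],[118,-525,-15,0,0,0.17,0],[128,-568,-15,0,0,0.18,0],[138,-611,-15,0,0,0.19,0],[147,-651,-15,0,0,0.21,0],[154,-683,-15,0,0,0.22,0],[157.5,-698,-15,0,0,0.22,0],[157.5,-698,-15,0,0,0.22,0],[157.5,-698,-15,0,0,0.22,0]]]'
python3 - <<'E'
from h import *
W=shot("wrist","w13");p=obs()["ee_pos"];print(p,yaw(),obs()["width"],obs()["qpos"].round(2))
c=wood(W,(455,354,8));x,y,w,h=cv2.boundingRect(c);print((x,y,w,h),rect(W,c,8))
mm=cv2.inRange(W["hsv"],(15,40,150),(32,170,255))
for r in range(y-2,y+h+3,8):
    k=np.flatnonzero(mm[r]);k=k[(k>240)&(k<400)];print(r,k.min() if len(k) else None,k.max() if len(k) else None,W["hsv"][r,315].tolist())
E
```

```text
t: 24.35
ee_pos: [455.1, 353.0, 170.3]
orientation: [3.139, 0.054, -0.003]
ft_force: [0.7, 0.1, -0.9]
width: 53.8
grasp_force: 30.0
[455.26333391 352.66625541 170.58565857] 0.03332745818397156 53.28129279282129 [ 0.64  0.44  1.79 -0.    0.91  2.18]
(255, 137, 121, 184) (array([405.5, 351.3, 188.6, 113.7]), np.float64(0.033))
135 None None [13, 166, 157]
143 263 360 [20, 118, 234]
151 264 359 [19, 120, 233]
159 264 359 [20, 122, 237]
167 264 359 [19, 120, 235]
175 265 358 [19, 124, 225]
183 265 358 [19, 125, 227]
191 265 358 [19, 121, 229]
199 264 365 [20, 80, 192]
207 260 369 [20, 77, 193]
215 256 373 [20, 78, 193]
223 255 374 [21, 60, 255]
231 256 374 [21, 59, 254]
239 256 373 [21, 58, 254]
247 257 372 [20, 78, 187]
255 257 371 [20, 75, 186]
263 258 371 [21, 66, 220]
271 259 371 [21, 79, 184]
279 259 370 [21, 76, 181]
287 259 370 [20, 79, 165]
295 260 370 [20, 79, 165]
303 260 370 [21, 76, 161]
311 260 369 [19, 81, 161]
319 261 369 [21, 73, 177]
```

Run:
```python
from h import *
W=shot("wrist");p=obs()["ee_pos"]
c=blob(sub(W,240,120,385,198),(15,98,150),(32,170,255),(311,170));x,y,w,h=cv2.boundingRect(c);print((x,y,w,h),rect(W,c,8))
f=plane(W,[[263,137.],[360,137.]],8);print(f.round(1),[tool(q-p).round(1) for q in f])
for v in(223,322):
    print(v,tool(plane(W,(315,v),p[2]-2.6)[0]-p).round(1))
print([(r,W["hsv"][r,315].tolist()) for r in range(316,330,2)],[(r,W["hsv"][r,315,2]) for r in range(216,226)])
for col in(258,371):print(tool(plane(W,(col,290),p[2]-2.6)[0]-p).round(1))
```

```text
(263, 137, 102, 60) (array([472.8, 353.8,  91.9,  54.1]), np.float64(-1.538))
[[498.3 399.7   8. ]
 [501.2 314.6   8. ]] [array([ 44.5, -45.9, 162.7]), array([ 44.6,  39.3, 162.8])]
223 [25.4 -0.5  2.6]
322 [-27.1  -0.4   2.6]
[(316, [19, 73, 179]), (318, [21, 71, 176]), (320, [17, 93, 137]), (322, [14, 140, 95]), (324, [15, 133, 94]), (326, [13, 118, 93]), (328, [20, 45, 85])] [(216, np.uint8(193)), (217, np.uint8(206)), (218, np.uint8(243)), (219, np.uint8(255)), (220, np.uint8(255)), (221, np.uint8(254)), (222, np.uint8(255)), (223, np.uint8(255)), (224, np.uint8(255)), (225, np.uint8(255))]
[ -9.  -27.8   2.6]
[-9.  26.5  2.6]
```

```bash
python3 -m inch '[[[0.5,-2.8,20,0,0,0,0],[0.5,-2.8,45,0,0,0,0],[0.5,-2.8,70,0,0,0,0],[0.5,-2.8,95,0,0,0,0],[0.5,-2.8,110,0,0,0,0],[0.5,-2.8,118,0,0,0,0],[0.5,-2.8,122,0,0,0,0],[0.5,-2.8,122,0,0,0,0],[0.5,-2.8,122,0,0,0,0],[0.5,-2.8,122,0,0,0,0]]]'
python3 -m inch '[[[0,0,1,0,0,0,0],[0,0,1.5,0,0,0,0],[0,0,2,0,0,0,0],[0,0,2,0,0,0,0]]]'
```

```text
t: 25.45
ee_pos: [456.6, 357.5, 50.2]
orientation: [-3.14, -0.053, -0.002]
ft_force: [-0.1, -0.5, -0.9]
width: 54.2
grasp_force: 30.0
t: 25.85
ee_pos: [456.0, 357.1, 47.2]
orientation: [3.141, 0.053, -0.0]
ft_force: [0.2, 0.1, -1.4]
width: 53.7
grasp_force: 30.0
```

```bash
python3 -m inch '[[[0,0.8,1,0,0,0,0],[0,0.8,2,0,0,0,0],[0,0.8,2.5,0,0,0,0],[0,0.8,2.5,0,0,0,0]]]'
```

```text
t: 26.25
ee_pos: [456.1, 356.2, 45.3]
orientation: [3.141, 0.053, -0.0]
ft_force: [-1.5, -1.9, 5.8]
width: 53.8
grasp_force: 30.0
```

```bash
python3 -m inch '[[[0,0,0,0,0,0,88],[0,0,0,0,0,0,88],[0,0,0,0,0,0,88],[0,0,0,0,0,0,88],[0,0,-20,0,0,0,100],[0,0,-50,0,0,0,100],[0,0,-90,0,0,0,100],[0,0,-125,0,0,0,100],[0,0,-125,0,0,0,100],[0,0,-125,0,0,0,100],[0,0,-125,0,0,0,100]]]'
python3 - <<'E'
from h import *
W=shot("wrist","w14");p=obs()["ee_pos"];print(p,yaw(),obs()["width"])
c=blob(sub(W,220,110,420,300),(12,35,140),(32,170,255),pix(W,(456.5,356,8))[0]);print("board",cv2.boundingRect(c),rect(W,c,8))
d=blob(sub(W,220,110,420,300),(12,30,140),(40,96,255),pix(W,(456.5,356,40))[0]);x,y,w,h=cv2.boundingRect(d);print("dish",(x,y,w,h),rect(W,d,42))
for r in range(y-3,y+h+4,2):print(r,W["hsv"][r,x+w//2].tolist(),end=" ")
E
```

```text
t: 27.35
ee_pos: [455.4, 355.7, 168.6]
orientation: [3.14, 0.053, -0.003]
ft_force: [0.2, -1.0, -0.1]
width: 88.0
grasp_force: 0.0
[455.26329731 355.64796857 168.25495075] 0.03384588113023101 87.77252825043598
board (220, 110, 200, 180) (array([436.3, 349.6, 187.8, 173.8]), np.float64(-1.537))
dish (280, 156, 69, 71) (array([459.9, 356.7,  59.1,  54.4]), np.float64(0.033))
153 [20, 120, 244] 155 [20, 103, 235] 157 [20, 77, 206] 159 [20, 78, 206] 161 [20, 78, 206] 163 [21, 61, 253] 165 [27, 46, 255] 167 [21, 62, 251] 169 [21, 62, 252] 171 [26, 48, 255] 173 [27, 47, 255] 175 [26, 47, 255] 177 [26, 46, 255] 179 [26, 46, 255] 181 [27, 47, 255] 183 [26, 46, 255] 185 [26, 49, 255] 187 [26, 49, 255] 189 [26, 49, 255] 191 [26, 49, 255] 193 [26, 49, 255] 195 [26, 48, 255] 197 [27, 48, 255] 199 [27, 48, 255] 201 [26, 49, 255] 203 [27, 48, 255] 205 [26, 49, 255] 207 [26, 48, 255] 209 [26, 47, 255] 211 [21, 67, 228] 213 [21, 74, 206] 215 [21, 76, 205] 217 [20, 74, 207] 219 [21, 75, 204] 221 [20, 76, 205] 223 [21, 60, 254] 225 [21, 66, 231] 227 [19, 114, 181] 229 [19, 125, 208]
```

The square dish is at about (457.4, 356.7) on a board at about (456.7, 356), and square with it. Back for the long dish.

```bash
python3 -m inch '[[[0,15,0,0,0,0,100],[0,50,0,0,0,-0.02,100],[0,95,0,0,0,-0.04,100],[0,140,0,0,0,-0.05,100],[0,185,0,0,0,-0.06,100],[0,230,0,0,0,-0.08,100],[0,275,0,0,0,-0.1,100],[0,320,0,0,0,-0.11,100],[0,365,0,0,0,-0.12,100],[0,410,0,0,0,-0.14,100],[0,455,0,0,0,-0.15,100],[0,500,0,0,0,-0.16,100],[0,545,0,0,0,-0.17,100],[0,590,0,0,0,-0.19,100],[0,635,5,0,0,-0.2,100],[0,675,10,0,0,-0.21,100],[0,703,15,0,0,-0.22,100],[0,715,18,0,0,-0.22,100],[0,715,18,0,0,-0.22,100],[0,715,18,0,0,-0.22,100]]]'
python3 -m inch '[[[0,0,0,0,0,0,100],[0,0,0,0,0,0,100]]]'
python3 - <<'E'
from h import *
W=shot("wrist","w15");p=obs()["ee_pos"];print(p,yaw())
m=cv2.inRange(W["hsv"],np.array((0,0,0)),np.array((180,115,190)));m[:, :255]=0;m[:,390:]=0;m[:75]=0;m[292:]=0
m=cv2.morphologyEx(m,cv2.MORPH_OPEN,np.ones((3,3)))
cs,_=cv2.findContours(m,0,1);d=max(cs,key=cv2.contourArea);r=rect(W,d,17);print("dish",cv2.boundingRect(d),r)
print(tool([r[0][0]-p[0],r[0][1]-p[1],22.5-p[2]]).round(1))
E
```

```text
t: 29.4
ee_pos: [479.5, -357.2, 151.2]
orientation: [-3.115, -0.397, 0.002]
ft_force: [-0.0, 0.1, 0.1]
width: 88.1
grasp_force: 0.0
t: 29.6
ee_pos: [480.4, -357.1, 152.1]
orientation: [-3.116, -0.4, -0.0]
ft_force: [-0.3, 0.5, 0.0]
width: 87.6
grasp_force: 0.0
[ 480.54269316 -357.27010152  152.12716887] 0.2552111267242449
dish (275, 98, 86, 184) (array([ 479.2, -359. ,  159.8,   66.5]), np.float64(0.254))
[ -1.8   1.3 129.6]
```

```bash
python3 -m inch '[[[-1.8,1.3,25,0,0,0,100],[-1.8,1.3,55,0,0,0,100],[-1.8,1.3,85,0,0,0,100],[-1.8,1.3,108,0,0,0,100],[-1.8,1.3,120,0,0,0,100],[-1.8,1.3,126,0,0,0,100],[-1.8,1.3,128.5,0,0,0,100],[-1.8,1.3,128.5,0,0,0,100],[-1.8,1.3,128.5,0,0,0,100],[-1.8,1.3,128.5,0,0,0,100]]]'
python3 -m inch '[[[0,0,0,0,0,0,0],[0,0,0,0,0,0,0],[0,0,0,0,0,0,0],[0,0,0,0,0,0,0],[0,0,0,0,0,0,0],[0,0,-3,0,0,0,0],[0,0,-8,0,0,0,0],[0,0,-16,0,0,0,0],[0,0,-30,0,0,0,0],[0,0,-60,0,0,0,0],[0,0,-100,0,0,0,0],[0,0,-120,0,0,0,0],[0,0,-120,0,0,0,0],[0,0,-120,0,0,0,0],[0,0,-120,0,0,0,0]]]'
```

```text
t: 30.65
ee_pos: [479.3, -360.4, 24.2]
orientation: [3.115, 0.397, 0.002]
ft_force: [-0.6, -0.6, 0.6]
width: 87.9
grasp_force: 0.0
t: 32.15
ee_pos: [478.0, -359.3, 142.1]
orientation: [-3.115, -0.397, 0.003]
ft_force: [0.3, 0.0, -2.5]
width: 65.4
grasp_force: 30.0
```

```bash
python3 -m inch '[[[10,-10,0,0,0,0.03,0],[30,-29,-3,0,0,0.07,0],[55,-53,-5,0,0,0.13,0],[80,-78,-5,0,0,0.19,0],[105,-102,-5,0,0,0.24,0],[125,-121,-5,0,0,0.29,0],[135,-131,-5,0,0,0.308,0],[135,-131,-5,0,0,0.308,0],[135,-131,-5,0,0,0.308,0],[135,-131,-5,0,0,0.308,0],[135,-131,-5,0,0,0.308,0]]]'
python3 - <<'E'
from h import *
W=shot("wrist","w16");p=obs()["ee_pos"];print(p,yaw())
v=W["f"].copy()
for x in([575.8,-198.3,8],):cv2.circle(v,tuple(int(k) for k in pix(W,x)[0]),3,(255,0,0),1)
cv2.imwrite("pics/w16.png",v[:,:,::-1])
E
```

```text
t: 33.25
ee_pos: [576.0, -200.2, 147.9]
orientation: [-3.14, 0.087, 0.001]
ft_force: [-0.6, -0.0, -2.4]
width: 65.6
grasp_force: 30.0
[ 576.10468994 -200.17819904  148.10385089] -0.05524804219824349
```

View pics/w16.png

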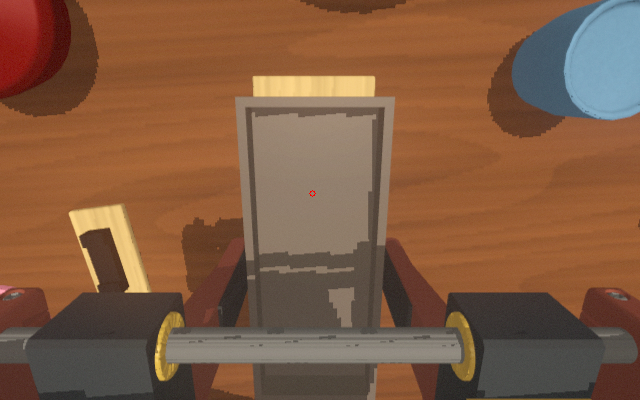

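The dish is held level and straight with the board: its far rim is at row 97 (columns 236–394) and the board's far edge at row 76 (columns 253–375).

Run:
```python
from h import *
W=shot("wrist");p=obs()["ee_pos"]
c=blob(sub(W,240,60,390,95),(15,40,150),(32,170,255),(314,86));x,y,w,h=cv2.boundingRect(c);print(x,y,w,h)
print([tool(q-p).round(1) for q in plane(W,[[x,y],[x+w,y]],8)])
print([tool(q-p).round(1) for q in plane(W,[[236,97],[394.5,97]],p[2]-4.7)],p)
```

```text
252 76 124 19
[array([ 94.1, -48.9, 140.2]), array([ 94.2,  47.1, 140.2])]
[array([ 79.9, -32.7,   4.7]), array([80. , 32.4,  4.7])] [ 576.20273913 -200.08135285  148.21014629]
```

```bash
python3 -m inch '[[[-0.7,-0.7,20,0,0,0,0],[-0.7,-0.7,45,0,0,0,0],[-0.7,-0.7,70,0,0,0,0],[-0.7,-0.7,90,0,0,0,0],[-0.7,-0.7,105,0,0,0,0],[-0.7,-0.7,111,0,0,0,0],[-0.7,-0.7,114,0,0,0,0],[-0.7,-0.7,114,0,0,0,0],[-0.7,-0.7,114,0,0,0,0],[-0.7,-0.7,114,0,0,0,0]]]'
python3 -m inch '[[[0,0,1,0,0,0,0],[0,0,1.5,0,0,0,0],[0,0,1.5,0,0,0,0],[0,0,1.5,0,0,0,0]]]'
```

```text
t: 34.35
ee_pos: [576.6, -198.8, 35.2]
orientation: [3.14, -0.085, 0.002]
ft_force: [-0.3, -0.1, -1.9]
width: 65.9
grasp_force: 30.0
t: 34.75
ee_pos: [576.0, -198.6, 32.8]
orientation: [3.14, -0.085, 0.0]
ft_force: [0.2, -0.5, -3.1]
width: 65.5
grasp_force: 30.0
```

```bash
python3 -m inch '[[[0,0.5,1,0,0,0,0],[0,0.5,2,0,0,0,0],[0,0.5,2.5,0,0,0,0],[0,0.5,2.5,0,0,0,0]]]'
```

```text
t: 35.15
ee_pos: [576.0, -199.2, 31.4]
orientation: [3.14, -0.085, 0.0]
ft_force: [-3.3, 0.1, 9.9]
width: 65.9
grasp_force: 30.1
```

```bash
python3 -m inch '[[[0,0,-0.5,0,0,0,0],[0,0,-0.5,0,0,0,100],[0,0,-0.5,0,0,0,100],[0,0,-0.5,0,0,0,100],[0,0,-0.5,0,0,0,100],[0,0,-0.5,0,0,0,100],[0,0,-15,0,0,0,100],[0,0,-40,0,0,0,100],[0,0,-80,0,0,0,100],[0,0,-120,0,0,0,100],[0,0,-150,0,0,0,100],[0,0,-150,0,0,0,100],[0,0,-150,0,0,0,100],[0,0,-150,0,0,0,100]]]'
python3 - <<'E'
from h import *
W=shot("wrist","w17");p=obs()["ee_pos"];print(p,yaw())
m=cv2.inRange(W["hsv"],np.array((0,0,0)),np.array((180,95,200)));m[:, :240]=0;m[:,400:]=0;m[:60]=0;m[310:]=0
m=cv2.morphologyEx(m,cv2.MORPH_OPEN,np.ones((3,3)))
cs,_=cv2.findContours(m,0,1);d=max(cs,key=cv2.contourArea);print("dish",cv2.boundingRect(d),rect(W,d,25))
c=blob(sub(W,200,40,450,320),(15,40,130),(32,190,255),pix(W,(575,-199,8))[0]);print("board",cv2.boundingRect(c),rect(W,c,8))
T=shot("top");S=shot("scene")
for s,n in((T,"top"),(S,"scene")):
  o=cv2.cvtColor(cv2.imread(f"pics/{n}0.png"),cv2.COLOR_BGR2HSV)
  for nm,at,lo,hi in(("soup",pix(s,(722,7,40))[0],(0,150,30),(8,255,200)),("rice",pix(s,(672,376,40))[0],(15,20,140),(40,110,255))):
    a=dict(s);a["hsv"]=o
    print(n,nm,cen(blob(a,lo,hi,at)).round(1),cen(blob(s,lo,hi,at)).round(1))
E
```

```text
t: 36.55
ee_pos: [575.1, -198.8, 179.5]
orientation: [-3.14, 0.085, 0.003]
ft_force: [-0.5, -0.4, -0.2]
width: 87.6
grasp_force: 0.0
[ 575.02486946 -198.74457918  179.07165041] -0.05418758265787157
dish (276, 94, 79, 174) (array([ 576.3, -198.6,  159. ,   66. ]), np.float64(-0.054))
board (260, 76, 112, 197) (array([ 576.2, -199. ,  188.5,   96.1]), np.float64(-0.054))
top soup [318.7 135.7] [318.7 135.7]
top rice [203.2 150.2] [203.2 150.2]
scene soup [377.4 252.1] [377.4 252.1]
scene rice [452.5 166.4] [452.6 166.1]
```

The long dish is centred and parallel on its board, and neither bowl has moved. All four pieces are placed and the gripper is clear.

```bash
python3 -c "
from workcell import ctrl;print(ctrl.close_job())"
```

```text
the job is handed in; nothing more can be done
None
```

The job is handed in at about 37 s: the rest, cup, square dish and long dish each stand on their own board, within about 2 mm of centre by my camera measurements. Neither bowl moved; the hand-in gave no verdict.

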